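# Close the access panel of the dry bath

### The arm

A 7-joint arm with a two-finger parallel gripper is mounted at the origin on the work surface. World frame = base frame: x ahead of the robot, y to its left, z up, the work surface at z = 0. Lengths are in mm, angles in rad, forces in N, time in s.
With the tool pointing down it reaches from about 425 to 950 mm from the base axis. Payload 16.7 kg.
Tool frame: the origin (TCP) lies between the finger pads; the fingertips stand ahead of it and the grasp point (between the pads) is the TCP (robot.tip_extent is the x of the fingertips in the tool frame, in mm); x points along the fingers, z is the direction in which the jaws open and shut, and the axes are right-handed (so a half turn about x gives the same grasp; the last joint's range is limited). The gripper opens to 94 mm and grips with 3 to 60 N. Pads are 16 mm wide; open, the fingers measure 119 mm over their backs; the gripper's body (75 mm by 177 mm) begins 78 mm behind the grasp point.
Start: joints at [-1.335, 0.426, 0.074, 1.606, -0.034, 1.111, -0.067], TCP at [253.379, 625.6, 224.467] pointing down, gripper open.
Joint ranges: [-2.85, 2.85], [-0.5, 2.14], [-1.23, 1.37], [0.21, 2.46], [-1.02, 4.16], [0.16, 2.05], [-2.73, 2.73]. Speed limits (rad/s): [1.89, 1.89, 2.39, 2.39, 3.01, 3.01, 3.01].

### API

Orientations are given as a rotation vector (axis times angle).
In Python, from plant import robot gives the robot as it stands.
- The arm moves only by the tool arm_command, never from a script. Its argument "deltas" is text: rows parted by semicolons, each of 4 numbers parted by spaces: the shift along the world's x, y, z as a fraction of full scale, then the turn about the world's z as a fraction of full scale. A call has 1 to 20 rows; each row is the pose to reach, as a shift and turn from the pose commanded when the call began; what a row does not reach only later rows make up. Full scale, the value 1, is 0.15 m for a shift and 60 degrees for a turn. A row lasts 1/10 s, in which the tool goes at most 50 mm and 8.59 degrees, less where a joint would pass 70% of its speed; a pose out of reach is approached as far as the arm can. A call with a number of a shift or a turn outside -1 to 1 is refused whole. A call with a gripper value outside its range is refused whole. "fingers" is the closure, from -1 (fully open) to 1 (shut), set as the call begins (left out, the last holds). The fingers move at their own pace and stop on an object; the grip force is fixed at half the most. Time passes only in rows, so rows that repeat a pose let the fingers close. It gives the time, the measured TCP pose, the force and the opening at its end, in the units of the state.
- robot.get_obs(): the state, without advancing time (a new reading comes with each control period).
- robot.grab_frame(name): name is "scene" or "top" or "wrist"; returns the picture (400x640x3 uint8, red, green, blue); there is no depth.
- robot.calibration(name): a dict with "mtx" (3x3 intrinsics, pixels), "rvec" (rotation vector, rad) and "tvec" (3), from world to camera coordinates, as OpenCV has them; the wrist camera has in their place "tool_from_camera" (4x4, takes a point from camera to tool coordinates, whose origin is the TCP and whose axes are the tool frame's). Camera axes: x right, y down, z forward; pixel columns grow to the right and rows downward; lengths in mm; the calibration is good to about 2 mm. A picture is of the moment at which its call begins: read the wrist's pose just before it. calibration takes no time and is no camera call.
- robot.sign_off(): hands the job in, once; it reports no verdict.
The state is a dict: "time": time; "joint_positions": joint angles; "joint_velocities": joint speeds; "joint_efforts": joint torques, N m; "tcp_pos": TCP position; "orientation": TCP orientation; "contact_force": force on the tool from outside, world axes, zero at the start; "wrist_torque": the same for the moment, N m; "gripper_width": opening from 0.0 (shut) to 1.0 (fully open).
Only numpy, scipy, OpenCV 4.12 (cv2) and the standard library are available. Lean on these libraries where they do the work, as an engineer would, in place of code of your own. Each camera call takes 0.05 s, during which the arm holds its last target.

### The job

Lift the lid off the dry bath by its knob and set it down, not dropped, in the middle of the round cork mat. With the sprung access panel inside the bath still standing up, turn its winged fastener clockwise until its slot lines up with the two ribs on the frame, then press the panel down flush against its frame and finish while still holding it pressed there. Leave the glassware and the spatula where they are.

Things in the scene. Friction and masses are not known exactly. Their poses are not given: they have to be found in the camera images.
- bath: Dry bath, a fixed grey unit: casing 70 mm high, reaching 110 mm before and 180 mm behind its origin (x away from its control face), 230 mm wide. On it an upright round steel collar: inner radius 86, outer 92, rim 134 mm above the bench. Inside it a flat ring frame, top at 74 mm, with two index ribs (20 x 6 mm) on the bath's y axis, 75 mm either side. Origin on the bench, on the collar's axis.
- lid_knob (a point): Centre of the black knob (36 mm diameter, 34 mm tall) on the loose round steel lid, on the lid's axis (z). The lid is a plate of 196 mm diameter, 6 mm thick, its top 23 mm below this point, over a locating disc of 162 mm diameter, 8 mm deep; 0.35 kg. At first the plate lies on the collar's rim, the disc inside it; lift straight up by over 10 mm to free it.
- lid: The loose lid; origin on its axis at the underside of the locating disc, 37 mm below the knob's centre.
- mat: Fixed round cork mat, 224 mm diameter, 6 mm thick, flat on the bench; origin at its centre on the bench.
- fastener_grip (a point): On the axis of the winged fastener (the collar's axis), 10 mm below the wing's top, 24 mm above the panel. The wing is 46 mm long, 16 mm thick over its two cheeks, 34 mm tall, with a 6 mm slot between the cheeks, open at the top; x runs along wing and slot, z up. Its top is 18 mm below the collar's rim; hidden by the lid at first.
- fastener (a joint): Turn of the fastener in rad, growing clockwise as seen from above. At 0 the wing lies along the bath's x axis; the slot lines up with the ribs at 1.571. It starts between 0.15 and 0.65, has stops at -0.1 and 2.1, friction of about 0.06 N m, and stays where it is left.
- panel (a joint): How far the panel is pressed down, in m: 0 standing up, 0.008 fully down against its stop, flush with the frame. A spring under it pushes up with some 4 N at the top and 10 N at the bottom, and lifts it again when let go.
- panel_top (a point): Round aluminium access panel, 124 mm diameter, inside the frame, with the fastener at its centre; the point is the centre of its top face, which stands 82 mm above the bench when up and 74 mm when pressed. It slides straight down and can be pushed on its face or through the wing.
- reagent: Bystander: amber bottle, 56 mm diameter, 110 mm tall, on the bench near the mat. Origin at its foot.
- beaker: Bystander: glass beaker, 64 mm diameter, 80 mm tall, on the bench near the mat. Origin at its foot.
- vial: Bystander: small vial, 24 mm diameter, 45 mm tall, on the rear deck of the bath casing. Origin at its foot.
- vial2: Bystander: a second such vial on the same deck.
- flask: Bystander: conical glass flask, 80 mm diameter, 113 mm tall, at the left side of the bench. Origin at its foot.
- spatula: Bystander: spatula 180 mm long lying at the right side of the bench.
Mind the look-alikes: they are no part of the job. What is shaped like the lid but green is not meant.

How it is judged (in metres and radians):
On the way, in this order (a step that is already met when the one before it is completed fails the run):
1. the lid rests released on the cork mat (horizontal distance between lid_knob and mat below 0.045 m and height (world z) of lid_knob below 0.05 m and angle between lid_knob's own z axis and vertical below 0.08 rad and contact force between the fingers and lid below 0.1 N and linear speed of lid below 0.03 m/s), for 0.2 s.
2. the fastener's slot is aligned with the ribs while the panel stands up (value of joint fastener between 1.45 and 1.69 rad and value of joint panel below 0.003 m), for 0.2 s.
3. the panel is pressed against its frame with the slot aligned (value of joint fastener between 1.45 and 1.69 rad and value of joint panel above 0.0065 m), for 0.3 s.
At the end, for the whole second after the job is handed in: The robot is holding the panel pressed at least 6.5 of its 8 mm down (robot contact over 3 N), the fastener is between 1.45 and 1.69 rad (within 0.12 of aligned), and the lid lies flat, at rest and untouched on the cork mat, its centre within 45 mm of the mat's (all of step 1 and all of step 3 and contact force between any of the fingers, the arm and bath above 3 N and contact force between lid and bath below 0.1 N); the arm keeps its last pose, push and grip.
It fails at once if a bystander was moved by more than 40 mm (distance of any of reagent, beaker, vial, vial2, flask, spatula from where it was at the start of the episode above 0.04 m).
It fails at once if the lid was dropped (linear speed of lid above 0.6 m/s and contact force between the fingers and lid below 0.1 N).
It also fails if it takes over 56 s, if anything falls off the work surface, if the arm or the gripper's body presses on something with over 40 N, if the wrist force passes 120 N, or if a joint passes its speed limit or range.

## Working session

There is one attempt and no reset: what is moved stays moved. The work goes in short steps, Python scripts to look and compute and a tool call to move; the robot and the scene stay as the last step left them, time stands still between calls to the robot, and variables do not carry over. Pictures are saved under pics/ and viewed, and the job is handed in when it is done.

Besides the shell and the picture viewer there is one more tool, called after "Request:" in YAML: its name, and indented under it one key for each argument. arm_command: Moves the arm, as the interface text tells. Its arguments: {"type":"object","properties":{"deltas":{"type":"string"},"fingers":{"type":"number"}},"required":["deltas"]}

```bash
mkdir -p pics; ls
cat > h.py <<'E'
import numpy as np, cv2
from plant import robot
def cam(n):
    c=robot.calibration(n); K=np.array(c["mtx"],float)
    if "rvec" in c:
        R=cv2.Rodrigues(np.array(c["rvec"],float))[0]; t=np.array(c["tvec"],float).ravel()
    else:
        T=np.array(c["tool_from_camera"],float); o=robot.get_obs()
        W=np.eye(4); W[:3,:3]=cv2.Rodrigues(np.array(o["orientation"],float))[0]; W[:3,3]=o["tcp_pos"]
        M=np.linalg.inv(W@T); R=M[:3,:3]; t=M[:3,3]
    return K,R,t
def ray(C,u,v,z):
    K,R,t=C; o=-R.T@t; d=R.T@np.linalg.inv(K)@np.array([u,v,1.]); return o+d*(z-o[2])/d[2]
def proj(C,p):
    K,R,t=C; q=K@(R@np.array(p,float)+t); return q[:2]/q[2]
def grab(n,f):
    C=cam(n); im=robot.grab_frame(n)[:,:,::-1].copy(); cv2.imwrite("pics/"+f,im); return C,im
E
python3 - <<'E'
from h import *
o=robot.get_obs(); print(o["tcp_pos"],o["orientation"],o["time"],robot.tip_extent)
for n in ("scene","top","wrist"):
    C,im=grab(n,n+"0.png"); print(n,C[0].round(1).tolist(),(-C[1].T@C[2]).round(1))
E
```

```text
pics
[253.26461394 625.24166498 223.78321847] [-0.92196341  1.36806658  0.92066277] 0.0 19.0
scene [[512.9, 0.0, 319.8], [0.0, 512.9, 199.1], [0.0, 0.0, 1.0]] [1695.1 -384.6 1133.7]
top [[457.2, 0.0, 315.5], [0.0, 457.2, 200.0], [0.0, 0.0, 1.0]] [ 313.6   13.1 1663.7]
wrist [[317.1, 0.0, 320.5], [0.0, 317.1, 201.1], [0.0, 0.0, 1.0]] [175.2 656.5 384.1]
```

View pics/scene0.png

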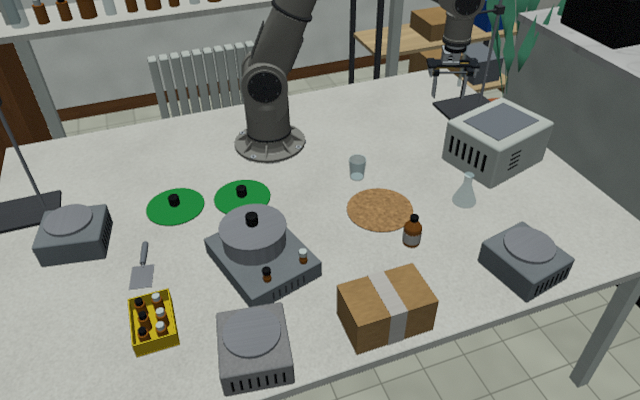

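View pics/top0.png

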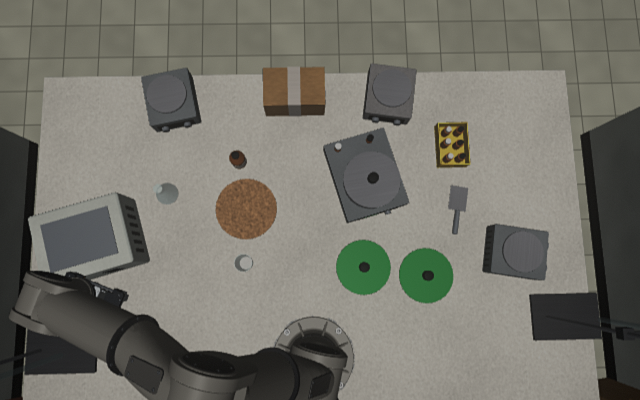

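View pics/wrist0.png

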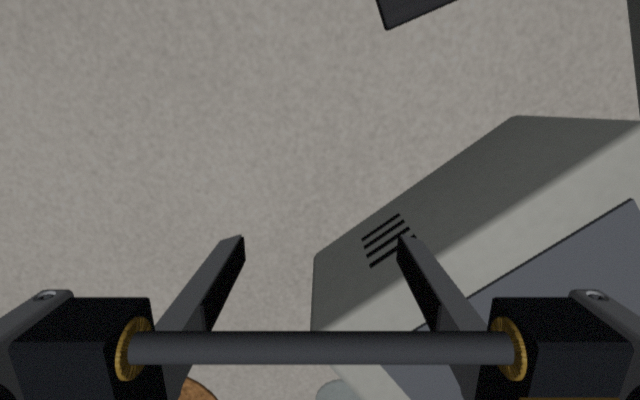

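The top view shows the bath with the two vials and the steel lid, its knob at about (373,178). The cork mat is at (246,209), with the beaker at (244,263), the bottle at (237,159) and the flask at (167,193). The two green lids and the other grey units are look-alikes.

Run:
```python
from h import *
def blob(im,box,f,pick=None):
    x0,y0,x1,y1=box; m=np.zeros(im.shape[:2],np.uint8); m[y0:y1,x0:x1]=f(im[y0:y1,x0:x1].astype(int))*255
    n,l,s,c=cv2.connectedComponentsWithStats(m); i=1+np.argmax(s[1:,4]); return c[i],s[i],l==i
Ct=cam("top");Cs=cam("scene");t=cv2.imread("pics/top0.png");s=cv2.imread("pics/scene0.png")
dark=lambda a:a.max(2)<45
cork=lambda a:(a[:,:,2]-a[:,:,0]>35)
kt=blob(t,(362,166,385,190),dark);ks=blob(s,(240,208,263,230),dark)
print("knob",kt[:2],ks[:2])
mt=blob(t,(200,170,290,250),cork);ms=blob(s,(335,180,402,240),cork)
print("mat",mt[:2],ms[:2],ray(Ct,*mt[0],6),ray(Cs,*ms[0],6))
def tri(a,b):
    P=[C[0]@np.c_[C[1],C[2]] for C in(Ct,Cs)]
    X=cv2.triangulatePoints(P[0],P[1],a.reshape(2,1),b.reshape(2,1)); return (X[:3]/X[3]).ravel()
print("knob tri",tri(kt[0],ks[0]), ray(Ct,*kt[0],178),ray(Cs,*ks[0],165))
# lid ellipse from top, gray lighter? show crops
cv2.imwrite("pics/c1.png",np.hstack([cv2.resize(t[110:240,200:420],None,fx=3,fy=3)]))
cv2.imwrite("pics/c2.png",cv2.resize(s[180:310,190:430],None,fx=3,fy=3))
```

```text
knob (array([372.88888889, 177.51111111]), array([368, 173,  11,  10,  90], dtype=int32)) (array([251.35897436, 219.02564103]), array([246, 212,  12,  15, 156], dtype=int32))
mat (array([245.66620402, 208.5499653 ]), array([ 216,  179,   61,   60, 2882], dtype=int32)) (array([376.24390244, 209.55898457]), array([ 347,  188,   55,   44, 2009], dtype=int32)) [528.75537013 233.09040305   6.        ] [533.10156465 221.7535488    6.        ]
knob tri [ 605.04005415 -211.26310846  162.74551614] [ 601.71947022 -210.47286922  178.        ] [ 608.0087095  -210.51597629  165.        ]
```

View pics/c1.png

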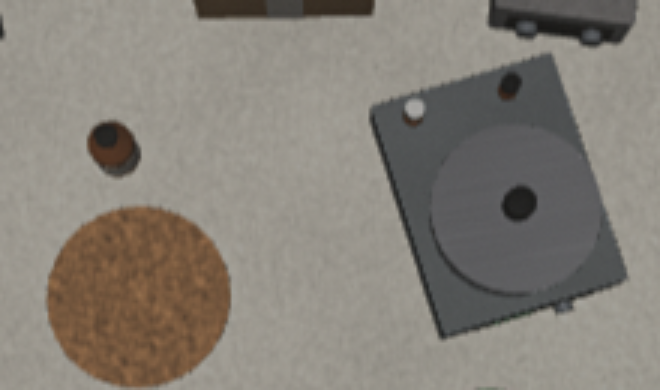

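View pics/c2.png

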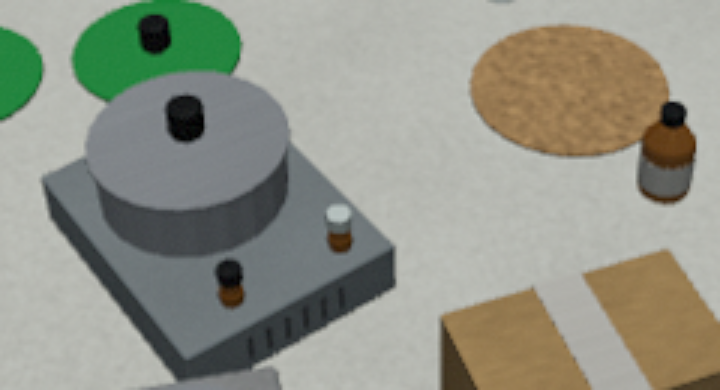

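Run:
```python
from h import *
o=robot.get_obs();R=cv2.Rodrigues(np.array(o["orientation"],float))[0]
print(R.round(3)); print("jaw yaw deg",np.degrees(np.arctan2(R[1,2],R[0,2])))
Ct=cam("top")
a=ray(Ct,200+372/3,110+108/3,70);b=ray(Ct,200+445/3,110+337/3,70);c=ray(Ct,200+552/3,110+55/3,70)
print(a,b,c,"yaw",np.degrees(np.arctan2(*(a-b)[1::-1])),np.degrees(np.arctan2(*(c-a)[1::-1]))+90, np.linalg.norm(a-b),np.linalg.norm(a-c))
for n,u,v,z in(("reag",237,157,100),("beak",244,263,70)):print(n,ray(Ct,u,v,z))
```

```text
[[-0.    -0.927  0.375]
 [-0.001  0.375  0.927]
 [-1.    -0.    -0.001]]
jaw yaw deg 67.95125982496198
[740.95202728 -55.65057728  70.        ] [ 464.55590014 -134.01802524   70.        ] [ 802.81189677 -274.34238149   70.        ] yaw 15.829788081251372 15.794257380618888 287.29127379525363 227.2724107349481
reag [698.7412797  250.73687324 100.        ]
beak [331.51335298 230.39380411  70.        ]
```

Request:
arm_command:
  deltas: "0.1 -0.25 0.2;0.2 -0.5 0.3;0.333 -0.8 0.4;0.333 -0.8 0.4"
  fingers: -1

```text
validation failed for argument at $.de...
```

Request:
arm_command:
  deltas: "0.1 -0.25 0.2 0;0.2 -0.5 0.3 0;0.333 -0.8 0.4 0;0.333 -0.8 0.4 0"
  fingers: -1

```text
time: 0.55
tcp_pos: [307.4, 501.1, 286.9]
orientation: [-0.916, 1.366, 0.916]
contact_force: [0.5, 0.8, 0.0]
gripper_width: 0.998
```

Request:
arm_command:
  deltas: "0.11 -0.27 0 0;0.22 -0.54 0 0;0.333 -0.8 0 0"

```text
time: 0.85
tcp_pos: [353.4, 384.0, 284.2]
orientation: [-0.922, 1.367, 0.922]
contact_force: [1.0, -0.0, -0.6]
gripper_width: 0.996
```

Request:
arm_command:
  deltas: "0.11 -0.27 0 0;0.22 -0.54 0 0;0.333 -0.8 0 0"

```text
time: 1.15
tcp_pos: [403.5, 263.9, 284.4]
orientation: [-0.921, 1.367, 0.921]
contact_force: [0.8, 0.4, 0.6]
gripper_width: 1.0
```

Request:
arm_command:
  deltas: "0.11 -0.27 0 0;0.22 -0.54 0 0;0.333 -0.8 0 0"

```text
time: 1.45
tcp_pos: [453.4, 143.9, 284.5]
orientation: [-0.921, 1.367, 0.921]
contact_force: [-0.1, -0.7, 0.4]
gripper_width: 1.003
```

Request:
arm_command:
  deltas: "0.11 -0.27 0 0;0.22 -0.54 0 0;0.333 -0.8 0 0;0.333 -0.8 0 0"

```text
time: 1.85
tcp_pos: [504.4, 20.6, 284.6]
orientation: [-0.918, 1.369, 0.915]
contact_force: [-0.3, 0.5, -0.8]
gripper_width: 1.001
```

Request:
arm_command:
  deltas: "0.11 -0.27 0 0;0.22 -0.54 0 0;0.33 -0.77 0 0"

```text
time: 2.15
tcp_pos: [553.0, -91.2, 284.5]
orientation: [-0.922, 1.367, 0.922]
contact_force: [-0.0, 0.3, 0.1]
gripper_width: 1.001
```

Request:
arm_command:
  deltas: "0.11 -0.27 0 0;0.22 -0.54 0 0;0.33 -0.77 0 0;0.33 -0.77 0 0;0.33 -0.77 0 0"

```text
time: 2.65
tcp_pos: [602.0, -205.5, 283.7]
orientation: [-0.92, 1.369, 0.921]
contact_force: [0.0, 0.5, 0.9]
gripper_width: 1.002
```

Run:
```python
from h import *
o=robot.get_obs();print(o["time"],o["tcp_pos"].round(1) if hasattr(o["tcp_pos"],'round') else o["tcp_pos"],o["joint_positions"])
C,im=grab("wrist","w1.png")
print(proj(C,(603.5,-211.5,180)))
m=(im.max(2)<40).astype(np.uint8); n,l,s,c=cv2.connectedComponentsWithStats(m)
for i in range(1,n):
    if s[i,4]>150: print(s[i],c[i])
```

```text
2.65 [ 602.  -205.5  283.7] [-0.26898533  0.3685261   0.66024611  1.65593782 -0.23859225  1.20070071
  1.63069801]
[315.66121262 210.67071478]
[ 297  185   39   44 1348] [316.27002967 206.74406528]
[    7   237   627   163 27538] [318.76566926 343.09267194]
[352 294  19  21 334] [361.21856287 303.97005988]
[  0 383  17  17 178] [  5.83707865 393.21348315]
```

View pics/w1.png

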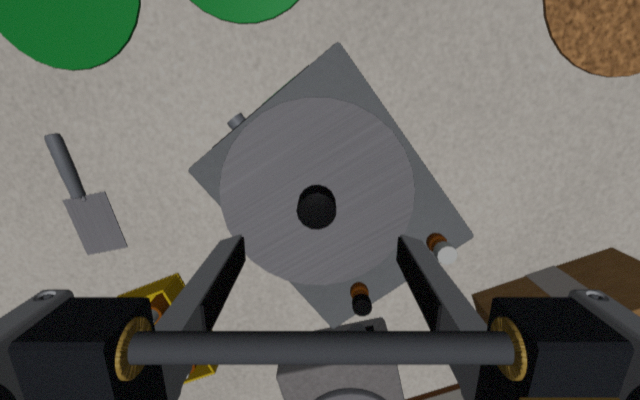

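The wrist view shows the steel lid's knob as the dark blob centred at (316,207), as predicted, with the casing and both vials below it.

Run:
```python
from h import *
C=cam("wrist")
for z in(165,172,180):print(ray(C,316.3,206.7,z).round(1))
im=cv2.imread("pics/w1.png")
print((-C[1].T@C[2]).round(1))
```

```text
[ 604.8 -210.5  165. ]
[ 602.8 -209.6  172. ]
[ 600.4 -208.5  180. ]
[ 524.1 -173.5  444.2]
```

Request:
arm_command:
  deltas: "0.013 -0.033 -0.2 0;0.013 -0.033 -0.45 0;0.013 -0.033 -0.65 0;0.013 -0.033 -0.78 0;0.013 -0.033 -0.78 0;0.013 -0.033 -0.78 0"

```text
time: 3.3
tcp_pos: [604.3, -209.2, 168.2]
orientation: [-0.922, 1.366, 0.922]
contact_force: [0.2, 0.0, 0.1]
gripper_width: 0.999
```

Request:
arm_command:
  deltas: "0 0 0 0;0 0 0 0;0 0 0 0;0 0 0 0;0 0 0 0;0 0 0 0;0 0 0 0;0 0 0 0"
  fingers: 1

```text
time: 4.1
tcp_pos: [604.0, -210.4, 167.4]
orientation: [-0.921, 1.367, 0.921]
contact_force: [0.8, -0.2, 0.2]
gripper_width: 0.377
```

Request:
arm_command:
  deltas: "0 0 0.05 0;0 0 0.15 0;0 0 0.3 0;0 0 0.45 0;0 0 0.5 0;0 0 0.5 0"

```text
time: 4.7
tcp_pos: [604.6, -210.5, 243.9]
orientation: [-0.922, 1.365, 0.92]
contact_force: [0.3, 0.3, -5.2]
gripper_width: 0.376
```

Run:
```python
from h import *
o=robot.get_obs();print(o["time"],o["tcp_pos"],o["contact_force"],o["gripper_width"])
grab("scene","s2.png")
```

```text
4.7 [ 604.57123374 -210.5034936   243.88931608] [ 0.31354414  0.30660598 -5.18953327] 0.37626264811467786
```

View pics/s2.png

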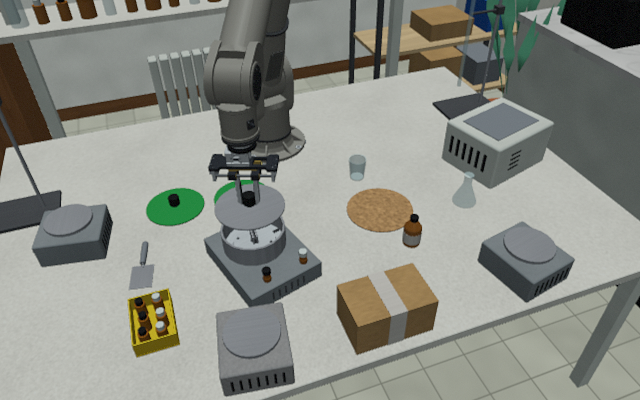

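Request:
arm_command:
  deltas: "-0.02 0.1 0 0;-0.05 0.3 0 0;-0.1 0.55 0 0;-0.14 0.8 0 0;-0.167 0.985 0 0"

```text
time: 5.25
tcp_pos: [577.8, -59.2, 241.3]
orientation: [-0.922, 1.368, 0.924]
contact_force: [0.3, 0.2, -3.0]
gripper_width: 0.378
```

Request:
arm_command:
  deltas: "-0.04 0.24 0 0;-0.08 0.48 0 0;-0.125 0.73 0 0;-0.167 0.985 0 0"

```text
time: 5.65
tcp_pos: [552.5, 87.1, 241.5]
orientation: [-0.921, 1.368, 0.922]
contact_force: [1.0, -0.2, -4.0]
gripper_width: 0.376
```

Request:
arm_command:
  deltas: "-0.04 0.25 0 0;-0.08 0.5 0 0;-0.12 0.73 0 0;-0.15 0.9 0 0;-0.167 0.985 0 0;-0.167 0.985 0 0;-0.167 0.985 0 0"

```text
time: 6.35
tcp_pos: [528.8, 231.9, 242.0]
orientation: [-0.921, 1.368, 0.921]
contact_force: [0.3, -0.6, -4.9]
gripper_width: 0.38
```

Run:
```python
from h import *
o=robot.get_obs();print(o["time"],o["tcp_pos"],o["contact_force"],o["gripper_width"])
C,im=grab("top","t3.png");grab("scene","s3.png")
cv2.imwrite("pics/t3c.png",cv2.resize(im[120:310,140:420],None,fx=2.8,fy=2.8))
```

```text
6.35 [528.77724601 231.89395335 242.0266696 ] [ 0.28682877 -0.5802574  -4.86230486] 0.38017041520853445
```

View pics/t3c.png

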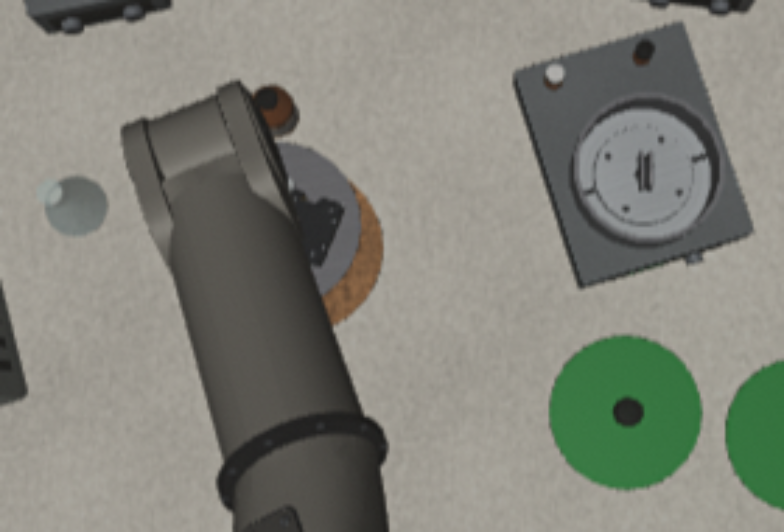

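View pics/s3.png

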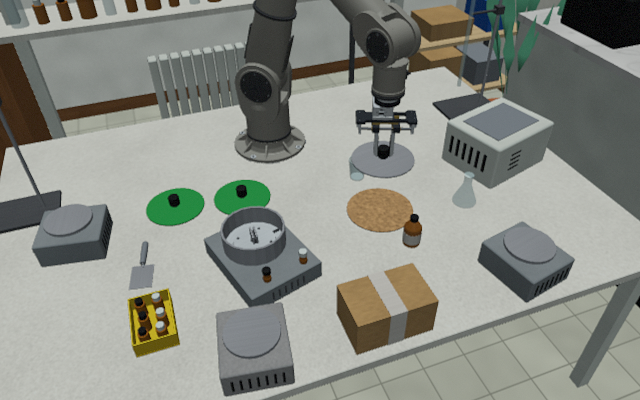

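Request:
arm_command:
  deltas: "0 0 -0.15 0;0 0 -0.4 0;0 0 -0.65 0;0 0 -0.85 0;0 0 -0.95 0;0 0 -1 0;0 0 -1 0"

```text
time: 7.15
tcp_pos: [529.2, 232.4, 92.5]
orientation: [-0.921, 1.368, 0.921]
contact_force: [0.7, -0.6, -3.4]
gripper_width: 0.378
```

Request:
arm_command:
  deltas: "0 0 -0.1 0;0 0 -0.18 0;0 0 -0.22 0;0 0 -0.25 0;0 0 -0.27 0;0 0 -0.28 0;0 0 -0.28 0"

```text
time: 7.85
tcp_pos: [529.0, 232.9, 50.5]
orientation: [-0.921, 1.367, 0.921]
contact_force: [0.3, -0.5, -3.5]
gripper_width: 0.376
```

Request:
arm_command:
  deltas: "0 0 -0.01 0;0 0 -0.02 0;0 0 -0.02 0;0 0 -0.02 0"

```text
time: 8.25
tcp_pos: [528.9, 232.9, 47.5]
orientation: [-0.921, 1.367, 0.921]
contact_force: [0.4, -0.7, -4.2]
gripper_width: 0.376
```

Request:
arm_command:
  deltas: "0 0 -0.007 0;0 0 -0.014 0;0 0 -0.014 0;0 0 -0.014 0"

```text
time: 8.65
tcp_pos: [529.2, 232.9, 47.2]
orientation: [-0.92, 1.366, 0.922]
contact_force: [-12.1, -4.6, 34.0]
gripper_width: 0.377
```

Request:
arm_command:
  deltas: "0 0 0.008 0;0 0 0.01 0;0 0 0.01 0"

```text
time: 8.95
tcp_pos: [529.1, 233.0, 47.2]
orientation: [-0.921, 1.367, 0.921]
contact_force: [-2.5, -1.0, 8.9]
gripper_width: 0.375
```

Request:
arm_command:
  deltas: "0 0 0 0;0 0 0 0;0 0 0 0;0 0 0 0;0 0 0 0;0 0 0 0"
  fingers: -1

```text
time: 9.55
tcp_pos: [528.9, 232.9, 46.8]
orientation: [-0.921, 1.367, 0.921]
contact_force: [0.1, -0.4, 0.3]
gripper_width: 0.852
```

Request:
arm_command:
  deltas: "0 0 0.1 0;0 0 0.3 0;0 0 0.55 0;0 0 0.8 0;0 0 1 0;0 0 1 0"

```text
time: 10.15
tcp_pos: [530.8, 233.5, 201.9]
orientation: [-0.92, 1.36, 0.92]
contact_force: [0.1, -0.0, -0.4]
gripper_width: 1.0
```

Request:
arm_command:
  deltas: "0.04 -0.25 0.15 0;0.08 -0.5 0.3 0;0.12 -0.73 0.33 0;0.167 -0.985 0.33 0"

```text
time: 10.55
tcp_pos: [554.2, 84.1, 247.8]
orientation: [-0.921, 1.365, 0.921]
contact_force: [0.6, -0.2, 0.0]
gripper_width: 1.0
```

Request:
arm_command:
  deltas: "0.04 -0.25 0 0;0.08 -0.5 0 0;0.12 -0.73 0 0;0.167 -0.985 0 0"

```text
time: 10.95
tcp_pos: [578.8, -63.7, 246.7]
orientation: [-0.921, 1.367, 0.922]
contact_force: [0.6, 1.0, -0.3]
gripper_width: 0.999
```

Request:
arm_command:
  deltas: "0.04 -0.25 0 0;0.08 -0.5 0 0;0.12 -0.73 0 0;0.167 -0.985 0 0;0.167 -0.985 0 0;0.167 -0.985 0 0;0.167 -0.985 0 0"

```text
time: 11.65
tcp_pos: [604.0, -209.3, 246.3]
orientation: [-0.921, 1.367, 0.922]
contact_force: [-0.7, 0.2, -0.3]
gripper_width: 1.004
```

Run:
```python
from h import *
o=robot.get_obs();print(o["time"],o["tcp_pos"],o["contact_force"],o["gripper_width"],o["joint_positions"])
C,im=grab("wrist","w4.png");C,im=grab("top","t4.png");C2,im2=grab("scene","s4.png")
a=cv2.resize(im[150:270,180:420],None,fx=3,fy=3)
cv2.imwrite("pics/t4c.png",a)
```

```text
11.65 [ 603.9853426  -209.34702568  246.32205014] [-0.66716682  0.21258055 -0.30106457] 1.0035064940961957 [-0.26103471  0.40835439  0.66400607  1.6942021  -0.27387005  1.13428254
  1.66691131]
```

View pics/w4.png

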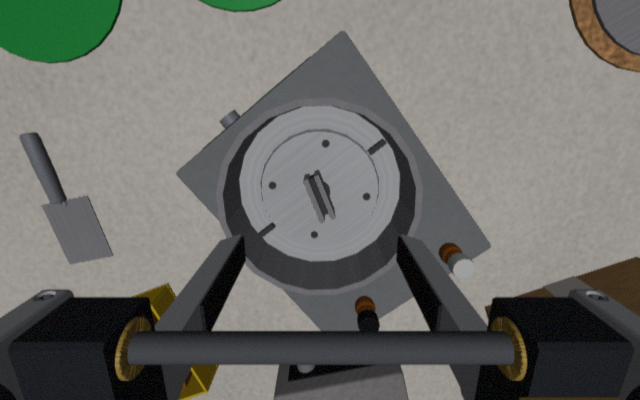

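View pics/t4c.png

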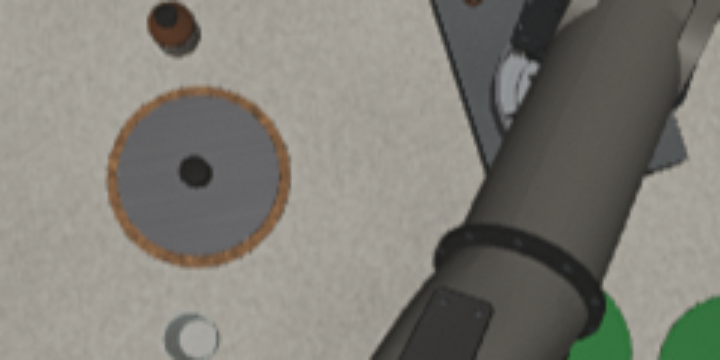

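View pics/s4.png

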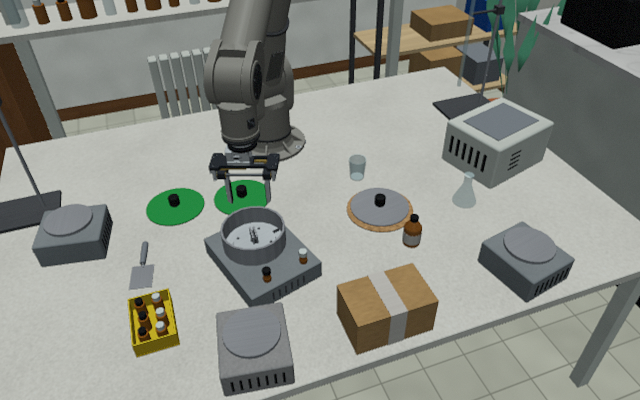

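The lid lies centred on the mat with an even cork rim all round. In the wrist view the ribs are at (377,146) and (267,229), and the wing is at about (320,195). I'll zoom in for the angle.

Run:
```python
from h import *
im=cv2.imread("pics/w4.png");cv2.imwrite("pics/w4c.png",cv2.resize(im[130:260,240:400],None,fx=4.6,fy=4.6,interpolation=cv2.INTER_CUBIC))
```

```text
(no output)
```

View pics/w4c.png

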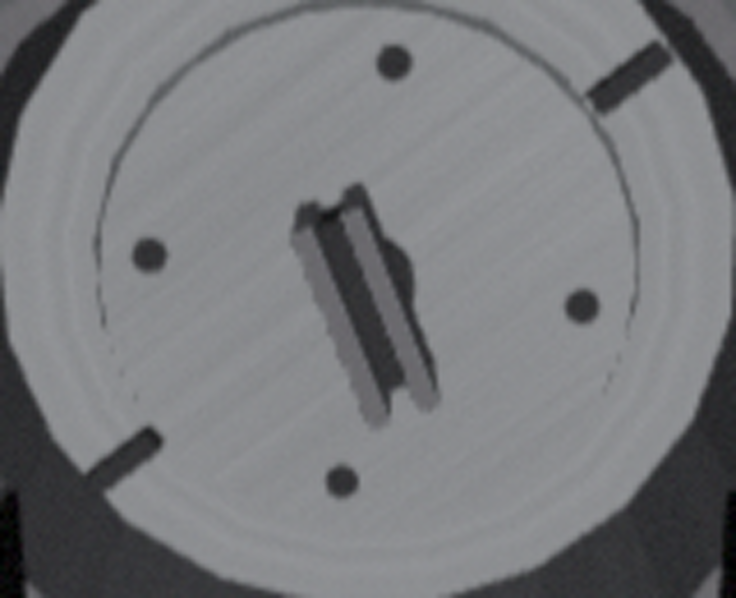

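Run:
```python
from h import *
# pose at grab was read from state (arm settled)
C=cam("wrist"); P=lambda x,y,z:ray(C,240+x/4.6-.4,130+y/4.6-.4,z)
ang=lambda a,b:np.degrees(np.arctan2(b[1]-a[1],b[0]-a[0]))
r1,r2=P(630,77,76),P(125,458,76);print("ribs",r1,r2,np.linalg.norm(r1-r2),(r1+r2)/2,"y-axis",ang(r2,r1))
for a,b in(((293,235),(366,425)),((313,228),(388,420)),((345,208),(418,408)),((362,200),(438,400))):
    p,q=P(*a,116),P(*b,116);print(p.round(1),q.round(1),np.linalg.norm(p-q),ang(p,q))
print(P(364.75,315,116))
h=[P(*x,82) for x in((395,63),(150,256),(342,481),(582,306))];print("holes mid",np.mean(h,0),np.linalg.norm(h[0]-h[2]),np.linalg.norm(h[1]-h[3]))
```

```text
ribs [ 584.72475662 -139.31046768   76.        ] [ 625.83517679 -283.21004448   76.        ] 149.65679018187765 [ 605.27996671 -211.26025608   76.        ] y-axis 105.94401743581436
[ 582.2 -218.3  116. ] [ 626.1 -219.9  116. ] 43.87920671178166 -2.1737143623899313
[ 582.4 -213.9  116. ] [ 626.8 -215.2  116. ] 44.3855252358631 -1.631024061055763
[ 581.  -206.3  116. ] [ 626.6 -208.3  116. ] 45.68055001540112 -2.5091148334755484
[ 580.7 -202.5  116. ] [ 626.5 -203.7  116. ] 45.8044835863984 -1.563719555463882
[ 603.44118176 -211.06090841  116.        ]
holes mid [ 605.15116269 -211.31641199   82.        ] 99.98689951824771 100.09478588988199
```

Wing top measures 44–46 mm long and the ribs 149.7 mm apart, both as given. The bath's yaw is 15.9° and the wing's is −2.0°, so the fastener is at about 0.31 rad. To grip, the jaws turn +20°. The fastener then turns −72°.

Request:
arm_command:
  deltas: "0.004 -0.006 0 0.12;0.004 -0.006 -0.1 0.25;0.004 -0.006 -0.2 0.334;0.004 -0.006 -0.4 0.334;0.004 -0.006 -0.6 0.334;0.004 -0.006 -0.8 0.334;0.004 -0.006 -0.9 0.334;0.004 -0.006 -0.933 0.334;0.004 -0.006 -0.933 0.334;0.004 -0.006 -0.933 0.334"

```text
time: 12.8
tcp_pos: [605.4, -211.4, 107.7]
orientation: [-1.184, 1.225, 1.182]
contact_force: [-0.5, 0.1, -0.5]
gripper_width: 1.0
```

Run:
```python
from h import *
o=robot.get_obs();R=cv2.Rodrigues(np.array(o["orientation"],float))[0]
print(o["time"],o["tcp_pos"],o["contact_force"],np.degrees(np.arctan2(R[1,2],R[0,2])),o["joint_positions"])
C,im=grab("wrist","w5.png")
```

```text
12.8 [ 605.39280803 -211.43694699  107.70784768] [-0.47194393  0.14265584 -0.46754529] 87.9970295477887 [-0.14390319  0.5407976   0.5152014   1.80799889 -0.33583646  0.87878085
  2.06257524]
```

View pics/w5.png

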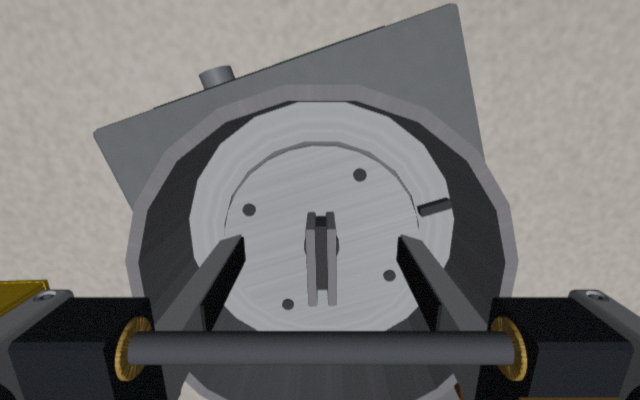

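The wing stands vertical at (322,258), midway between the fingers at columns 244 and 399, so the alignment is good. Closing.

Request:
arm_command:
  deltas: "0 0 0 0;0 0 0 0;0 0 0 0;0 0 0 0;0 0 0 0;0 0 0 0;0 0 0 0;0 0 0 0;0 0 0 0;0 0 0 0"
  fingers: 1

```text
time: 13.85
tcp_pos: [604.7, -211.1, 106.5]
orientation: [-1.183, 1.226, 1.183]
contact_force: [-1.1, 7.3, 4.0]
gripper_width: 0.186
```

Request:
arm_command:
  deltas: "0 0 0 -0.08;0 0 0 -0.18;0 0 0 -0.28;0 0 0 -0.38;0 0 0 -0.48;0 0 0 -0.56;0 0 0 -0.6;0 0 0 -0.6;0 0 0 -0.6"

```text
time: 14.75
tcp_pos: [604.8, -211.0, 106.6]
orientation: [-0.709, 1.452, 0.71]
contact_force: [-0.0, 2.5, 5.0]
gripper_width: 0.167
```

Request:
arm_command:
  deltas: "0 0 0 -0.08;0 0 0 -0.18;0 0 0 -0.28;0 0 0 -0.38;0 0 0 -0.48;0 0 0 -0.56;0 0 0 -0.6;0 0 0 -0.6;0 0 0 -0.6;0 0 0 -0.6"

```text
time: 15.75
tcp_pos: [604.9, -211.0, 106.5]
orientation: [-0.22, 1.559, 0.221]
contact_force: [1.5, 3.8, 4.1]
gripper_width: 0.168
```

Run:
```python
from h import *
o=robot.get_obs();R=cv2.Rodrigues(np.array(o["orientation"],float))[0]
print(o["time"],o["tcp_pos"],o["contact_force"],o["wrist_torque"],o["gripper_width"],np.degrees(np.arctan2(R[1,2],R[0,2])),o["joint_positions"])
C,im=grab("wrist","w6.png");C,im=grab("scene","s6.png")
cv2.imwrite("pics/s6c.png",cv2.resize(im[140:310,170:350],None,fx=3.5,fy=3.5))
```

```text
15.75 [ 604.8893419  -210.97620913  106.49639594] [1.4502941  3.83888235 4.14854251] [ 0.85752918 -0.13373915 -0.01119296] 0.16777517109898646 16.088036303961005 [-0.35160608  0.64402125  0.83429685  1.82060295 -0.58330468  0.94175112
  1.02225636]
```

View pics/w6.png

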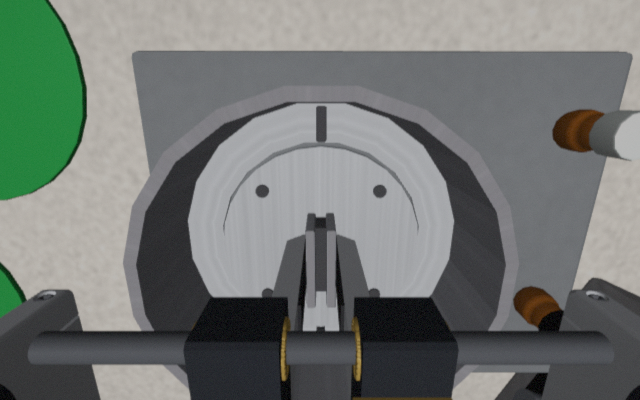

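View pics/s6c.png

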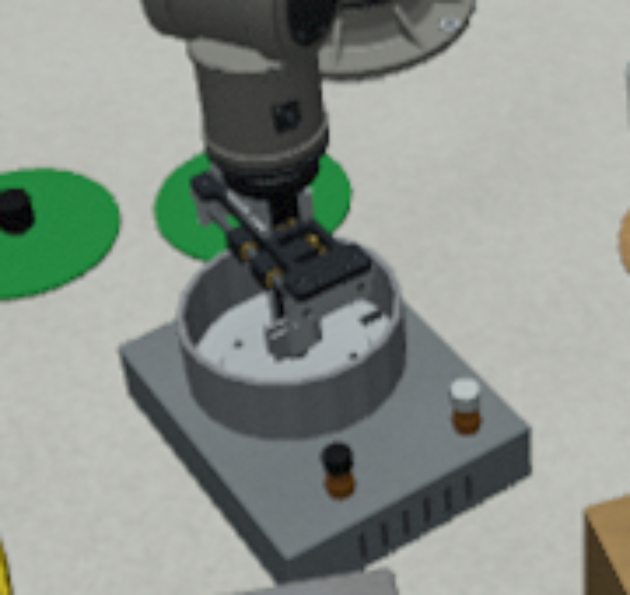

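The slot, columns 311–333 with its middle at 321, points straight at the upper rib at (321,125), and the tool yaw is 16.1° against a rib line of 15.9°. I'll hold briefly, then press.

Request:
arm_command:
  deltas: "0 0 0 0;0 0 0 0;0 0 0 0;0 0 -0.01 0;0 0 -0.02 0;0 0 -0.03 0;0 0 -0.04 0;0 0 -0.045 0;0 0 -0.045 0;0 0 -0.045 0"

```text
time: 16.85
tcp_pos: [604.9, -211.0, 99.9]
orientation: [-0.219, 1.559, 0.22]
contact_force: [0.2, 6.1, 8.7]
gripper_width: 0.167
```

Request:
arm_command:
  deltas: "0 0 -0.005 0;0 0 -0.01 0;0 0 -0.01 0;0 0 -0.01 0"

```text
time: 17.25
tcp_pos: [604.9, -211.0, 98.9]
orientation: [-0.219, 1.559, 0.22]
contact_force: [-3.5, 7.0, 16.3]
gripper_width: 0.168
```

Request:
arm_command:
  deltas: "0 0 -0.003 0;0 0 -0.003 0;0 0 -0.003 0;0 0 -0.003 0"

```text
time: 17.65
tcp_pos: [605.0, -211.0, 98.8]
orientation: [-0.219, 1.559, 0.22]
contact_force: [-5.0, 8.7, 23.1]
gripper_width: 0.168
```

The tool has stopped at z = 98.8 mm while the force rises past the spring's 10 N, so the panel is on its stop. Next come a final look and a steadiness check.

Request:
arm_command:
  deltas: "0 0 0 0;0 0 0 0;0 0 0 0;0 0 0 0;0 0 0 0;0 0 0 0"

```text
time: 18.25
tcp_pos: [604.9, -211.0, 98.8]
orientation: [-0.219, 1.559, 0.22]
contact_force: [-4.3, 8.4, 22.1]
gripper_width: 0.171
```

Run:
```python
from h import *
o=robot.get_obs();R=cv2.Rodrigues(np.array(o["orientation"],float))[0]
print(o["time"],o["tcp_pos"],o["contact_force"],o["gripper_width"],np.degrees(np.arctan2(R[1,2],R[0,2])))
C,im=grab("wrist","w7.png");Ct,t=grab("top","t7.png")
a=t[170:250,205:290];m=(a.max(2)<45).astype(np.uint8)
n,l,s,c=cv2.connectedComponentsWithStats(m);i=1+np.argmax(s[1:,4]);print(s[i],c[i]+[205,170],ray(Ct,*(c[i]+[205,170]),58))
cv2.imwrite("pics/f7.png",np.hstack([im[80:340,150:500],cv2.resize(t[130:290,130:345],(350,260))]))
```

```text
18.25 [ 604.93312946 -211.04829092   98.8105345 ] [-4.32849018  8.36747434 22.12104722] 0.17058629205721274 16.0187500407284
[35 33 10  9 76] [244.68421053 206.93421053] [527.83036742 229.64474     58.        ]
```

View pics/f7.png

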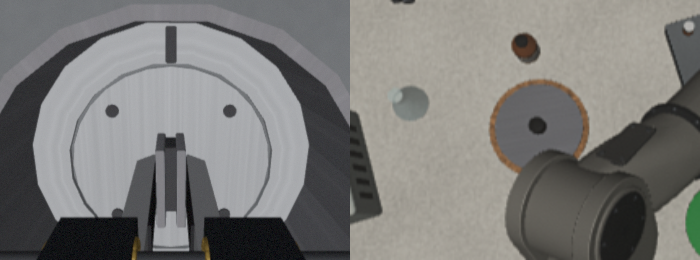

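The panel now sits flush: its outline against the frame is an even thin line. The slot (about 171,150 in the left half) lines up with the rib (171,45). The lid is centred on the mat, with its knob at (528,230) against the mat's (529,233).

```bash
python3 -c "
from plant import robot
print(robot.sign_off())"
```

```text
the job is handed in; nothing more can be done
None
```

I moved the lid to the cork mat, turned the fastener to the ribs with the panel still up, pressed the panel down, and handed the job in at about 18 s, still holding it pressed. `sign_off` gives no verdict, so these results rest on my own checks.

- **Lid:** I lowered it under control and released it on the mat. The last top view puts its knob about 4 mm from the mat's centre. Setting it down pressed up to 34 N, so I backed off to 9 N before letting go.
- **Fastener:** I turned it clockwise from about 0.31 rad to about 1.57. The tool yaw ended at 16.0° against a rib line of 15.9°, and the wrist view shows the slot pointing at the rib.
- **Panel:** The tool stopped about 7.7 mm down, at z = 98.8 mm, while the upward force rose to 22 N. That is well above the spring's roughly 10 N, so the panel is on its stop, and the wrist view shows it flush. While gripped with the panel up, the tool already read about 4 N. The panel may then have been pressed by up to about 1 mm, which is inside the 3 mm allowed.
- **Bystanders:** The bottle, beaker and flask look unmoved, as do the vials; I did not measure any of them. The spatula was not in the final views, but the arm never came near it.

One reading was slightly off: the jaw opening first came to 17.5 mm on the 16 mm wing, then settled at about 15.8 mm as it turned.

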